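# Refit the guard frame on the tube roller mixer

## Robot

A 6-joint arm with a two-finger parallel gripper is mounted at the origin on the work surface. World frame = base frame: x ahead of the robot, y to its left, z up, the work surface at z = 0. Lengths are in m, angles in rad, forces in N, time in s.
With the tool pointing down it reaches from about 0.375 to 0.75 m from the base axis. Payload 9 kg.
Tool frame: the origin (TCP) lies on the centre line of the jaws, within the pads' length; the fingertips stand 22 mm ahead of it and the grasp point (between the pads) lies 3 mm ahead of it (env.tips_ahead is the distance from the TCP to the fingertips, in m); z points along the fingers, y is the line along which they close (so a half turn about z gives the same grasp; the last joint's range is limited). The gripper opens to 85 mm and grips with 20 to 120 N. Pads are 22 mm wide; open, the fingers measure 114 mm over their backs; the gripper's body (76 mm by 85 mm) begins 54 mm behind the grasp point. The pads swing forward as they close: fully open they stand 13 mm farther back than shut.
Start: joints at [-1.497, 0.104, 0.097, 1.564, 0, 1.353], TCP at [0.173, -0.575, 0.227] pointing down, gripper open.
Joint ranges: [-2.99, 2.99], [-0.84, 1.86], [-1.1, 1.16], [-1.84, 2.11], [-1.51, 1.56], [-3.14, 3.14]. Speed limits (rad/s): [2.22, 2.22, 2.57, 3.14, 3.14, 3.14].

## Interface

Orientations are given as [roll, pitch, yaw] about the fixed x, y, z axes, in that order (R = Rz(yaw) Ry(pitch) Rx(roll)).
In Python, from workcell import env gives the robot as it stands. The module is installed in compiled form; this text tells all that it offers.
- The arm moves only by the shell command python3 -m crank 'ROWS'. ROWS is text: rows parted by semicolons, each of 5 numbers parted by spaces: the closure, from 0 (fully open) to 1 (shut), then the shift along the tool's x, y, z scaled (see below), then the turn about the tool's z scaled (see below). A call has 1 to 8 rows; each row shifts and turns the commanded pose from where the row before left it, along the tool's axes as they then stand; what a row does not reach is not made up. The controller multiplies each number of a shift by 0.5 m and each number of a turn by pi rad. A row lasts 1/8 s, in which the tool goes at most 62.5 mm and 10.7 degrees, less where a joint would pass 70% of its speed; a pose out of reach is approached as far as the arm can. A call with a number of a shift or a turn outside -1 to 1 is refused whole. A call with a gripper value outside its range is refused whole. The fingers move at their own pace and stop on an object; the grip force is fixed at half the most. Time passes only in rows, so rows that do not move let the fingers close. It gives the time, the measured TCP pose, the force, the opening and the grip force at its end, in the units of the state.
- env.read_state(): the state, without advancing time (a new reading comes with each control period).
- env.camera(name): name is "scene" or "top"; returns a dict with "color" (420x560x3 uint8, red, green, blue), "camera_matrix" (3x3 intrinsics, pixels), "distortion" ([k1, k2, p1, p2, k3] as OpenCV has them; the pictures are not rectified), "eye" and "orientation" of the camera in the world. Camera axes: x right, y down, z forward; pixel columns grow to the right and rows downward; lengths in m; the calibration is good to about 2 mm. A picture is of the moment at which its call begins. There is no depth.
- env.sign_off(): hands the job in; it is judged then, once.
The state is a dict: "time": time; "qpos": joint angles; "qvel": joint speeds; "joint_efforts": joint torques, N m; "eef_pos": TCP position; "tool_rot": TCP orientation; "contact_force": force on the tool from outside, world axes, zero at the start; "moment": the same for the moment, N m; "gripper_width": opening from 0.0 (shut) to 1.0 (fully open); "finger_force": force on a finger pad.
Only numpy, scipy, OpenCV 4.12 (cv2) and the standard library are available. Lean on these libraries where they do the work, as an engineer would, in place of code of your own. Each camera call takes 0.05 s, during which the arm holds its last target. There are 200 camera calls.

## Task

The blood-tube roller mixer stands loaded with its guard frame off. Pick up the longer of the two loose metal frames by its upright grip, bring both of its end holes over the mixer's two pins, lower it gently until it lies fully down and flat on the mixer, and let go. Leave the shorter frame where it lies.

Things in the scene. Friction and masses are not known exactly. Their poses are not given: they have to be found in the camera images.
- frame_mid (a point): Longer loose aluminium frame, flat on the bench: 190 (own y) x 110 (own x) x 6 mm, 0.25 kg, same both ways round. Holes 30 mm wide through its solid ends at own y = +-70 mm; side rails at own x = +-49 mm. An upright grip plate 12 mm thick (own x), 76 mm long (own y), rises from its middle to 64 mm above the underside. This point: in the grip, 32 mm above the underside; pinch it here.
- deck_mid (a point): Midpoint between the two steel pins of the fixed cream roller mixer (150 own x, 220 own y), at the height of the black ledges the frame lies on, 85 mm above the bench. Pins at own y = +-70 mm, 10 mm thick, 30 mm tall above the ledges, top 12 mm tapered; tubes between stay 10 mm lower than the ledges. Frame fitted: frame_mid is 32 mm above this point, own y axes parallel, either way round.
- short_frame_mid (a point): Shorter frame of the same metal and make, for another machine, to be left alone: 126 (own y) x 110 (own x) mm, holes only 88 mm apart, similar upright grip 54 mm long. It lies flat on the bench beside the long one; either may be nearer the mixer. This point: its centre, 32 mm above its underside.
Not all that is in view belongs to the job. Leave any green or pink look-alike of the part that bears frame_mid alone.

How it is judged:
By the outcome, as a careful person would: the job done as asked, in the order asked, and still so for the second after the job is handed in, with the robot touching nothing.
It also fails if it takes over 38 s, if anything falls off the work surface, if the arm or the gripper's body presses on something with over 40 N, if the wrist force passes 120 N, or if a joint passes its speed limit or range.

## Working session

There is one attempt and no reset: what is moved stays moved. The work goes in short steps, Python scripts to look and compute and a shell command to move; the robot and the scene stay as the last step left them, time stands still between calls to the robot, and variables do not carry over. Pictures are saved under pics/ and viewed, at most 10 in all, crops included, and the job is handed in when it is done.

```bash
mkdir -p pics; cat > h.py <<'E'
import numpy as np, cv2
from scipy.spatial.transform import Rotation as R
from workcell import env
def rot(o):
    o=np.array(o,float)
    if o.shape==(3,3): return o
    return R.from_euler('xyz',o).as_matrix() if o.size==3 else R.from_quat(o).as_matrix()
def ray(c,uv,z):
    p=cv2.undistortPoints(np.array([[uv]],float),np.array(c['camera_matrix']),np.array(c['distortion']))[0,0]
    d=rot(c['orientation'])@np.array([p[0],p[1],1]); e=np.array(c['eye'])
    return (e+d*(z-e[2])/d[2]).round(4)
def proj(c,P):
    Rm=rot(c['orientation']); q=(np.atleast_2d(P)-np.array(c['eye']))@Rm
    return cv2.projectPoints(q.reshape(-1,1,3),np.zeros(3),np.zeros(3),np.array(c['camera_matrix']),np.array(c['distortion']))[0][:,0].round(1)
E
python3 - <<'E'
from h import *
for n in('scene','top'):
    c=env.camera(n); cv2.imwrite(f'pics/{n}0.png',c['color'][...,::-1]); print(n,c['eye'],c['orientation'],c['camera_matrix'])
print(env.read_state())
E
```

```text
scene [0.99042182 0.31752918 1.15190027] [-2.5643796  -0.00622033  2.25528966] [[533.60786908   0.         274.69942089]
 [  0.         533.60786908 213.7957562 ]
 [  0.           0.           1.        ]]
top [ 0.31487597 -0.10205372  1.14939647] [-3.00701365 -0.01210058 -1.58528025] [[471.03512433   0.         282.15929562]
 [  0.         471.03512433 215.728613  ]
 [  0.           0.           1.        ]]
{'time': 0.1, 'qpos': array([-1.49668542e+00,  1.04637035e-01,  9.65160869e-02,  1.56387740e+00,
        1.08840514e-05,  1.35311092e+00]), 'qvel': array([-0.00100926, -0.0017422 ,  0.00171019, -0.00116461, -0.00084453,
       -0.00117466]), 'joint_efforts': array([ 7.56969937e-03, -5.58211648e+01,  5.04716778e+01,  1.32819786e-02,
       -2.39093515e-04, -1.11660462e-06]), 'eef_pos': array([ 0.17260152, -0.57431942,  0.22618454]), 'tool_rot': array([-3.14042135e+00, -2.70227160e-04,  2.91796151e-01]), 'contact_force': array([ 0.66636607,  0.38052667, -0.93910674]), 'moment': array([-0.00797661,  0.03464494,  0.00565085]), 'finger_force': 0.0, 'gripper_width': 1.0027534550160953}
```

View pics/top0.png

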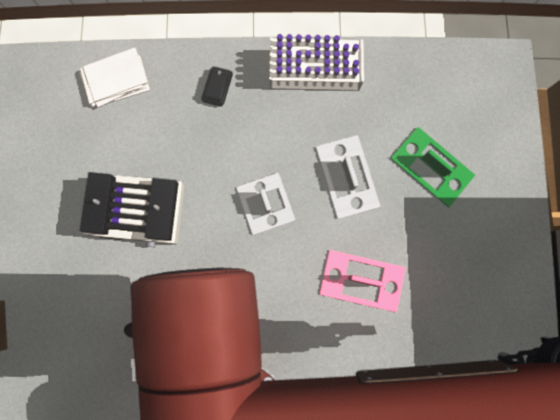

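View pics/scene0.png

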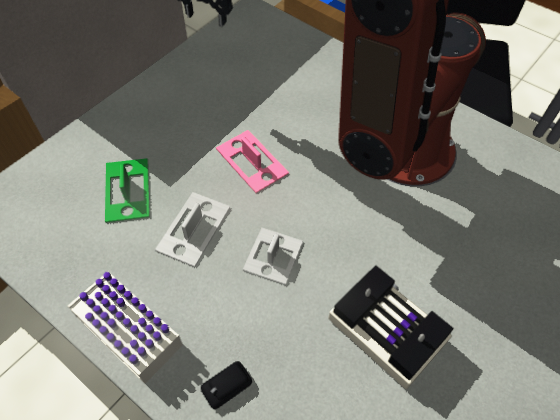

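Top view: the long metal frame is at about (348,177), the short one at (266,203), and the green (433,167) and pink (363,281) look-alikes are to be left alone. The mixer is at (131,209). In the scene view the long frame is at (194,229), the short one at (274,256) and the mixer at (392,322). I'll check the choice in close crops.

```bash
python3 - <<'E'
import cv2,numpy as np
a=cv2.imread('pics/top0.png');b=cv2.imread('pics/scene0.png')
f=lambda i,x,y,w,h,s:cv2.resize(i[y:y+h,x:x+w],None,fx=s,fy=s,interpolation=cv2.INTER_CUBIC)
# tiles 400x300 (100x75 @4)
t=np.vstack([np.hstack([f(a,298,140,100,75,4),f(a,80,172,100,75,4)]),np.hstack([f(b,145,185,100,75,4),f(b,325,260,133,100,3)[:300,:399].copy() if 0 else cv2.resize(b[260:360,325:458],(400,300),interpolation=cv2.INTER_CUBIC)])])
cv2.imwrite('pics/crop.png',t)
E
```

```text
(no output)
```

View pics/crop.png

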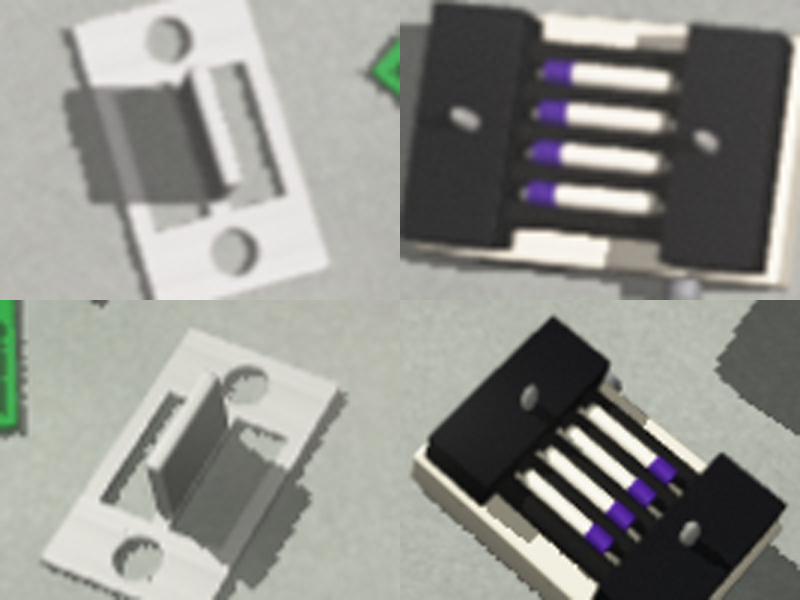

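The crops show the choice is right. It is the bare metal frame with the long grip, with holes in the top view at (340,150) and (356.8,202.8), and the mixer's pins are at (96,201.5) and (156.5,207).

```bash
python3 - <<'E'
from h import *
t=env.camera('top');s=env.camera('scene')
for n,c,h,p in (('top',t,[(340,150.25),(356.75,202.75)],[(96.25,201.5),(156.5,207.25)]),('scene',s,[(206.5,206.25),(179.5,249.5)],[(368.2,292.3),(421.4,337.7)])):
    for q,z in((h,.005),(p,.1)):
        a,b=[ray(c,u,z) for u in q]; d=a-b; print(n,z,a,b,'mid',(a+b)/2,'len',np.linalg.norm(d).round(4),'ang',np.degrees(np.arctan2(d[1],d[0])).round(2))
E
```

```text
top 0.005 [ 0.6336 -0.2657  0.005 ] [ 0.4996 -0.3029  0.005 ] mid [ 0.5666 -0.2843  0.005 ] len 0.1391 ang 15.52
top 0.1 [0.4949 0.3057 0.1   ] [0.4797 0.1668 0.1   ] mid [0.4873  0.23625 0.1    ] len 0.1397 ang 83.75
scene 0.005 [ 0.5012 -0.2999  0.005 ] [ 0.6362 -0.2632  0.005 ] mid [ 0.5687  -0.28155  0.005  ] len 0.1399 ang -164.79
scene 0.1 [0.4838 0.171  0.1   ] [0.4989 0.3094 0.1   ] mid [0.49135 0.2402  0.1    ] len 0.1392 ang -96.23
```

```bash
python3 -m crank '0 0.11 -0.04 0 0.008; 0 0.116 -0.042 0 0; 0 0.116 -0.042 0 0; 0 0.116 -0.042 0 0; 0 0.116 -0.042 0 0; 0 0.116 -0.042 0 0; 0 0.116 -0.042 0 0; 0 0.11 -0.04 0 0'; python3 -m crank '0 0 0 0 0; 0 0 0 0 0'
```

```text
time: 1.2
eef_pos: [0.5714, -0.2911, 0.2268]
tool_rot: [3.141, 0.0, 0.267]
contact_force: [0.6, -1.6, 0.5]
gripper_width: 1.0
finger_force: 0.0
time: 1.45
eef_pos: [0.5697, -0.2926, 0.2266]
tool_rot: [-3.141, 0.001, 0.267]
contact_force: [0.1, 0.3, 0.6]
gripper_width: 1.001
finger_force: 0.0
```

```bash
python3 -m crank '0 0.001 -0.02 0.06 0; 0 0 0 0.06 0; 0 0 0 0.06 0; 0 0 0 0.04 0; 0 0 0 0.04 0; 0 0 0 0 0'; python3 - <<'E'
from h import *
st=env.read_state();print(st['eef_pos'])
f=lambda i,x,y:cv2.resize(i[y:y+100,x:x+133],(400,300),interpolation=cv2.INTER_CUBIC)
cv2.imwrite('pics/g.png',np.hstack([f(env.camera('top')['color'],280,130),f(env.camera('scene')['color'],130,160)])[...,::-1])
E
```

```text
time: 2.2
eef_pos: [0.5667, -0.2826, 0.0954]
tool_rot: [-3.14, 0.001, 0.266]
contact_force: [0.4, -0.0, -0.2]
gripper_width: 1.003
finger_force: 0.0
[ 0.56670795 -0.28263709  0.09539832]
```

View pics/g.png

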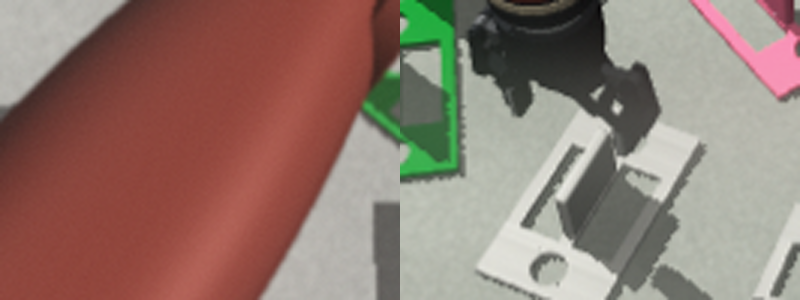

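The scene view shows the jaws straddling the grip plate, one finger on each side, with the upper edge of the grip at crop (590,170). The arm hides the top view. I'll go down and close.

```bash
python3 -m crank '0 0.001 0 0.04 0; 0 0 0 0.04 0; 0 0 0 0.036 0; 0 0 0 0 0; 1 0 0 0 0; 1 0 0 0 0; 1 0 0 0 0; 1 0 0 0 0'; python3 -m crank '1 0 0 0 0; 1 0 0 0 0; 1 0 0 0 0; 1 0 0 0 0'
```

```text
time: 3.3
eef_pos: [0.5683, -0.2829, 0.0393]
tool_rot: [3.141, -0.0, 0.267]
contact_force: [-0.3, 0.5, -0.2]
gripper_width: 0.144
finger_force: 0.0
time: 3.8
eef_pos: [0.5685, -0.283, 0.0395]
tool_rot: [3.141, -0.0, 0.267]
contact_force: [0.4, -0.5, 4.9]
gripper_width: 0.122
finger_force: 60.9
```

```bash
python3 -m crank '1 0 0 -0.02 0; 1 0 0 -0.04 0; 1 0 0 -0.06 0; 1 0 0 -0.06 0; 1 0 0 -0.06 0; 1 0 0 -0.06 0; 1 0 0 -0.03 0; 1 0 0 0 0'; python3 - <<'E'
from h import *
s=env.read_state()
# rows: yaw turn of total to 83.75deg in n rows with straight world line, given in tool axes
p=s['eef_pos'];y0=s['tool_rot'][2];tgt=np.array([.4893,.238]);y1=np.radians(83.75);n=16
d=(tgt-p[:2])/n;dy=(y1-y0)/n
print(p,np.degrees(dy))
for i in range(n):
    y=y0+dy*i   # axes as they stand at row start
    print(i,np.round([(d@[np.cos(y),np.sin(y)])/.5,(d@[np.sin(y),-np.cos(y)])/.5,-dy/np.pi],4))
E
```

```text
time: 4.8
eef_pos: [0.5686, -0.2831, 0.2052]
tool_rot: [3.14, -0.001, 0.267]
contact_force: [-0.2, -0.3, -3.4]
gripper_width: 0.124
finger_force: 60.0
[ 0.56863855 -0.28312817  0.20523063] 4.279369659156416
0 [ 0.0076 -0.0655 -0.0238]
1 [ 0.0125 -0.0647 -0.0238]
2 [ 0.0173 -0.0636 -0.0238]
3 [ 0.022  -0.0621 -0.0238]
4 [ 0.0265 -0.0603 -0.0238]
5 [ 0.031  -0.0582 -0.0238]
6 [ 0.0352 -0.0557 -0.0238]
7 [ 0.0393 -0.0529 -0.0238]
8 [ 0.0431 -0.0498 -0.0238]
9 [ 0.0467 -0.0465 -0.0238]
10 [ 0.05   -0.0429 -0.0238]
11 [ 0.0531 -0.039  -0.0238]
12 [ 0.0559 -0.0349 -0.0238]
13 [ 0.0583 -0.0307 -0.0238]
14 [ 0.0604 -0.0262 -0.0238]
15 [ 0.0622 -0.0217 -0.0238]
```

```bash
python3 -m crank '1 0.008 -0.065 0 -0.024; 1 0.012 -0.065 0 -0.024; 1 0.017 -0.064 0 -0.024; 1 0.022 -0.062 0 -0.024; 1 0.027 -0.06 0 -0.024; 1 0.031 -0.058 0 -0.024; 1 0.035 -0.056 0 -0.024; 1 0.039 -0.053 0 -0.024'; python3 -m crank '1 0.043 -0.05 0 -0.024; 1 0.047 -0.047 0 -0.024; 1 0.05 -0.043 0 -0.024; 1 0.053 -0.039 0 -0.024; 1 0.056 -0.035 0 -0.024; 1 0.058 -0.031 0 -0.024; 1 0.06 -0.026 0 -0.024; 1 0.062 -0.022 0 -0.022'; python3 -m crank '1 0 0 0 0; 1 0 0 0 0'; python3 - <<'E'
from h import *
t=env.camera('top')['color'];s=env.camera('scene')['color']
f=lambda i,x,y:cv2.resize(i[y:y+150,x:x+200],(400,300),interpolation=cv2.INTER_CUBIC)
cv2.imwrite('pics/o.png',np.hstack([f(t,40,130),f(s,290,200)])[...,::-1])
E
```

```text
time: 5.8
eef_pos: [0.5268, -0.0211, 0.2023]
tool_rot: [-3.14, 0.001, 0.872]
contact_force: [0.9, 0.1, -3.4]
gripper_width: 0.124
finger_force: 60.0
time: 6.8
eef_pos: [0.4843, 0.2387, 0.2022]
tool_rot: [-3.14, 0.001, 1.469]
contact_force: [0.3, 0.6, -3.8]
gripper_width: 0.123
finger_force: 60.0
time: 7.05
eef_pos: [0.4848, 0.2374, 0.2027]
tool_rot: [-3.14, 0.001, 1.466]
contact_force: [0.4, 0.0, -3.4]
gripper_width: 0.127
finger_force: 59.9
```

View pics/o.png

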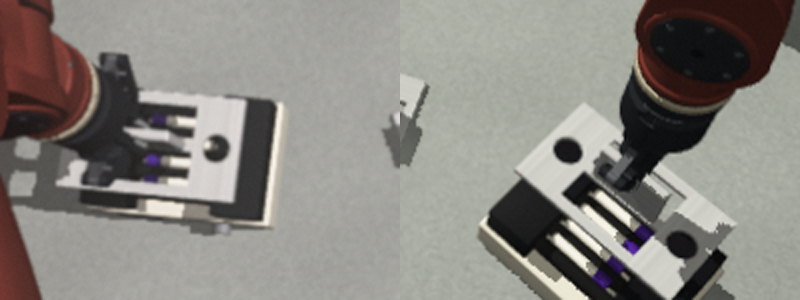

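The frame hangs level over the mixer. In the scene crop its holes are at (568,151) and (682,245), and in the top crop the visible hole is at (215,149) with a pin showing in it. I'll compare the hole midpoint with the TCP.

```bash
python3 - <<'E'
from h import *
t=env.camera('top');s=env.camera('scene');z=.168
a,b=ray(s,(374,275.5),z),ray(s,(431,322.5),z);d=b-a
print(a,b,(a+b)/2,np.linalg.norm(d),np.degrees(np.arctan2(d[1],d[0])),ray(t,(147.5,204.5),z))
print(env.read_state()['eef_pos'])
E
```

```text
[0.4778 0.1688 0.168 ] [0.4924 0.3086 0.168 ] [0.4851 0.2387 0.168 ] 0.1405603073417243 84.03793330173264 [0.4752 0.1687 0.168 ]
[0.48546108 0.23700927 0.20364688]
```

```bash
python3 -m crank '1 0.001 0.01 0.02 0; 1 0 0 0.03 0; 1 0 0 0.02 0; 1 0 0 0.01 0; 1 0 0 0 0; 1 0 0 0 0'; python3 - <<'E'
from h import *
t=env.camera('top')['color'];s=env.camera('scene')['color']
f=lambda i,x,y:cv2.resize(i[y:y+113,x:x+150],(400,300),interpolation=cv2.INTER_CUBIC)
cv2.imwrite('pics/o2.png',np.hstack([f(t,60,150),f(s,320,240)])[...,::-1])
E
```

```text
time: 8.0
eef_pos: [0.4906, 0.2378, 0.1643]
tool_rot: [3.141, -0.0, 1.467]
contact_force: [0.2, 0.2, -2.6]
gripper_width: 0.124
finger_force: 59.9
```

View pics/o2.png

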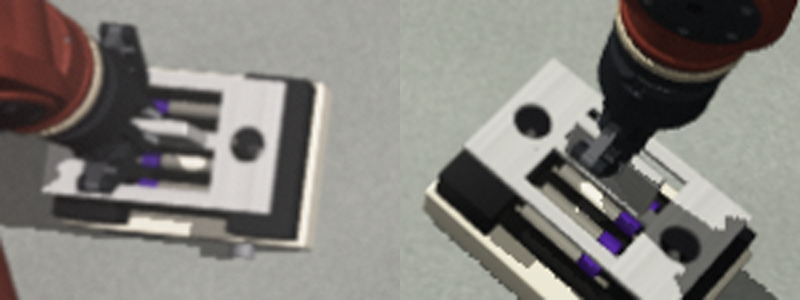

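Both holes, at (533,121) and (680,243) in the scene crop, stand over the pins, with the lit pin tip visible inside them. I'll lower gently.

```bash
python3 -m crank '1 0 0 0.01 0; 1 0 0 0.01 0; 1 0 0 0.01 0; 1 0 0 0 0'; python3 -m crank '1 0 0 0.01 0; 1 0 0 0.01 0; 1 0 0 0.01 0; 1 0 0 0.006 0; 1 0 0 0 0; 1 0 0 0 0'
```

```text
time: 8.6
eef_pos: [0.4899, 0.2376, 0.1482]
tool_rot: [-3.141, 0.0, 1.467]
contact_force: [0.4, 0.3, -3.2]
gripper_width: 0.124
finger_force: 59.9
time: 9.35
eef_pos: [0.4904, 0.2378, 0.131]
tool_rot: [3.141, -0.0, 1.467]
contact_force: [-0.5, 0.1, -3.3]
gripper_width: 0.127
finger_force: 60.0
```

```bash
python3 -m crank '1 0 0 0.004 0; 1 0 0 0.004 0; 1 0 0 0.002 0; 1 0 0 0 0; 1 0 0 0 0'
```

```text
time: 9.98
eef_pos: [0.4903, 0.2378, 0.1259]
tool_rot: [3.142, 0.0, 1.467]
contact_force: [0.0, -0.5, -3.9]
gripper_width: 0.123
finger_force: 60.0
```

```bash
for i in 1; do python3 -m crank '1 0 0 0.002 0; 1 0 0 0 0; 1 0 0 0 0'; done; python3 -m crank '1 0 0 0.002 0; 1 0 0 0 0; 1 0 0 0 0'
```

```text
time: 10.35
eef_pos: [0.4903, 0.2377, 0.1248]
tool_rot: [3.142, 0.0, 1.467]
contact_force: [0.4, 1.2, -4.1]
gripper_width: 0.126
finger_force: 60.0
time: 10.72
eef_pos: [0.4904, 0.2377, 0.1244]
tool_rot: [3.141, 0.0, 1.467]
contact_force: [-3.9, -0.4, 5.3]
gripper_width: 0.125
finger_force: 61.0
```

Contact came at exactly the expected height. I'll release, retreat and look.

```bash
python3 -m crank '0.6 0 0 0 0; 0.3 0 0 0 0; 0 0 0 0 0; 0 0 0 0 0; 0 0 0 0 0; 0 0 0 0 0; 0 0 0 0 0'; python3 -m crank '0 0 0 -0.02 0; 0 0 0 -0.04 0; 0 0 0 -0.06 0; 0 0 0 -0.08 0; 0 0 0 -0.08 0; 0 0 0 -0.04 0; 0 0 0 0 0'; python3 -m crank '0 -0.1 0 0 0; 0 -0.1 0 0 0; 0 -0.1 0 0 0; 0 -0.1 0 0 0; 0 0 0 0 0; 0 0 0 0 0'; python3 - <<'E'
from h import *
t=env.camera('top')['color'];s=env.camera('scene')['color']
f=lambda i,x,y:cv2.resize(i[y:y+113,x:x+150],(400,300),interpolation=cv2.INTER_CUBIC)
cv2.imwrite('pics/f.png',np.vstack([np.hstack([f(t,60,150),f(s,320,240)]),np.hstack([cv2.resize(q,(400,300)) for q in(t,s)])])[...,::-1])
E
```

```text
time: 11.6
eef_pos: [0.4903, 0.2377, 0.1238]
tool_rot: [3.142, 0.0, 1.467]
contact_force: [0.2, -0.1, 0.2]
gripper_width: 0.996
finger_force: 0.0
time: 12.48
eef_pos: [0.4913, 0.238, 0.2868]
tool_rot: [3.137, -0.001, 1.467]
contact_force: [-0.0, 1.2, -0.2]
gripper_width: 1.003
finger_force: 0.0
time: 13.22
eef_pos: [0.4693, 0.039, 0.2835]
tool_rot: [-3.141, -0.0, 1.466]
contact_force: [-0.1, 0.4, -0.5]
gripper_width: 1.001
finger_force: 0.0
```

View pics/f.png

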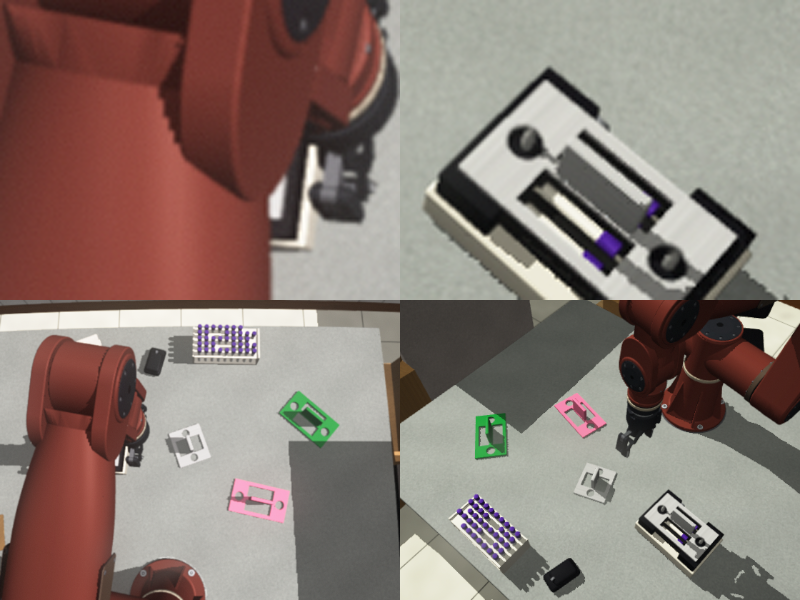

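The frame lies flat on the ledges with both pins through its holes, at (527,141) and (667,262) in the crop. The short frame is where it was, and the arm touches nothing.

```bash
python3 -c "
from workcell import env
print(env.sign_off())"
```

```text
the job is handed in; nothing more can be done
None
```

The longer frame lies flat on the mixer with both pins through its end holes and the gripper has let go; the shorter frame is untouched, and the job is handed in (about 13 s of robot time).

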